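# Re-home a tube rotator through its freewheel hub

## Task

Bring the tube rotator back to its home position: the red cradle on the disc and the white pointer on the drive hub in its middle must both line up with the yellow index mark at the disc's upper edge. The disc sits on the hub by a freewheel: turned anticlockwise (looking at its face) it grips and carries the hub along, turned clockwise it spins loose while the hub stands still, so work it both ways. Turn it by its cradles, keep off the hub itself, leave the other things on the bench where they are, and let go at the end.

Things in the scene. Friction and masses are not known exactly. Their poses are not given: they have to be found in the camera images.
- rotator: tube rotator, fixed to the bench: white base 230 x 170 x 24 mm, motor head on a yoke, pale blue-grey disc leaning towards the robot. Origin on the bench, 165 mm below the middle of the disc's rear face; x away from the robot at yaw 0, y left, z up. The disc's face normal is n = (-0.5, 0, 0.866) (30 degrees off vertical) and its up-slope direction u = (0.866, 0, 0.5) in this frame
- disc_center (a point): centre of the disc's front face, on its axis; own x = towards the red cradle, z = n, out of the face. Disc 240 mm across, 8 mm thick, lower edge 105 mm above the bench. Six cradles stand on the face, 60 degrees apart: one red, five blue. The red one and the one opposite are empty, four hold capped tubes (caps 16 mm thick, out to 117 mm, up to 24 mm above the face)
- red_cradle (a point): grip point of the red cradle, 85 mm off the axis and 14 mm above the disc's face. Each cradle is a stiff channel 26 mm wide (tangentially), 50 mm long (radially, 52 to 102 mm off the axis), 28 mm high above the face; the face between cradles is bare, so one can be gripped across its width by a tool held square to the face, or pushed sideways
- red_mark (a point): point on the disc's rim in line with the red cradle, 118 mm off the axis, 2 mm above the face; a red stripe runs out to the rim there
- hub_pointer (a point): tip of the white pointer, 36 mm off the axis, on the black round hub cap (80 mm across, 4.5 mm proud of the disc's face, with a small boss 8 mm proud) in the disc's middle
- index (a point): inner tip of the yellow index mark on a grey bracket of the rotator, just outside the disc's upper rim: 122 mm off the axis in direction u; the bracket is 30 mm wide, out to 136 mm, level with the disc's face
- disc (a joint): disc angle, rad: 0 = red cradle at the index, positive = anticlockwise looking at the face (right-handed about n), no stops. Anticlockwise it grips the hub after a play of at most 30 degrees (12 teeth) and then needs about 6 N at the cradles; clockwise it runs loose with clicks, 1 to 2 N. Stays where it is left. Starts 0.1 to 0.9
- hub (a joint): drive hub angle, rad: 0 = white pointer at the index, positive = anticlockwise looking at the face. It is stiff and moves only when the disc, turned anticlockwise, carries it; it stays where it is left, so if carried past the index it must go round again. Starts -1.1 to -0.45
- yellow_tray: open yellow tray 150 x 200 x 50 mm, to be left alone; origin at the centre of its underside
- tube_rack: orange tube rack 75 x 190 mm with tubes, 87 mm high, beside the rotator, to be left alone; origin at the centre of its underside
- beaker: glass beaker, 72 mm across, 95 mm high, to be left alone; origin at the centre of its underside
- petri_stack: stack of four Petri dishes, 90 mm across, 62 mm high, to be left alone; origin at the centre of its underside
- wash_bottle: white bottle with blue cap, 68 mm across, 170 mm high, to be left alone; origin at the centre of its underside
- slide_box: blue slide box 104 x 89 x 38 mm, to be left alone; origin at the centre of its underside
- marker: black marker pen with blue cap, 130 mm long, lying before the rotator, to be left alone; origin at the centre of its underside

How it is judged:
By the outcome, as a careful person would: the job done as asked, in the order asked, and still so for the second after the job is handed in, with the robot touching nothing.
It also fails if it takes over 58 s, if anything falls off the work surface, if the arm or the gripper's body presses on something with over 40 N, if the wrist force passes 120 N, or if a joint passes its speed limit or range.

## Robot

A 6-joint arm with a two-finger parallel gripper is mounted at the origin on the work surface. World frame = base frame: x ahead of the robot, y to its left, z up, the work surface at z = 0. Lengths are in mm, angles in rad, forces in N, time in s.
With the tool pointing down it reaches from about 275 to 1000 mm from the base axis. Payload 8.4 kg.
Tool frame: the origin (TCP) lies on the centre line of the jaws, within the pads' length; the fingertips stand 25 mm ahead of it and the grasp point (between the pads) lies 6 mm ahead of it; z points along the fingers, x is the direction in which the jaws open and shut, and the axes are right-handed (so a half turn about z gives the same grasp; the last joint's range is limited). The gripper opens to 85 mm and grips with 20 to 120 N. Pads are 22 mm wide; open, the fingers measure 114 mm over their backs; the gripper's body (76 mm by 85 mm) begins 54 mm behind the grasp point. The pads swing forward as they close: fully open they stand 13 mm farther back than shut.
Start: joints at [-1.208, 0.353, 1.633, -0, 1.155, -0.002], TCP at [222.975, -583.875, 256.281] pointing down, gripper open.
Joint ranges: [-2.63, 2.63], [-0.92, 2.1], [0.06, 2.66], [-1.3, 4.44], [0, 2.69], [-3.02, 3.02]. Speed limits (rad/s): [2.22, 2.22, 2.79, 3.14, 3.14, 3.14].

## Interface

Orientations are given as [roll, pitch, yaw] about the fixed x, y, z axes, in that order (R = Rz(yaw) Ry(pitch) Rx(roll)).
In Python, from rig import r gives the robot as it stands. The module is installed in compiled form; this text tells all that it offers.
- The arm moves only by the tool jog_arm, never from a script. Its argument "deltas" is a list of rows, each an object with "gripper": the gripper command: -1 is fully open, 1 is shut, values between are in proportion; "translation": the shift along the world's x, y, z in units of 10 cm (1.0 is 10 cm), a list of three; "dr": the turn, a rotation vector about the world's x, y, z in units of pi/2 rad (1.0 is pi/2 rad), a list of three. In form: [{"gripper": gripper, "translation": [x, y, z], "dr": [wx, wy, wz]}, ...]. A call has 1 to 12 rows; each row shifts and turns the commanded pose from where the row before left it; what a row does not reach is not made up. A row lasts 1/12 s, in which the tool goes at most 41.7 mm and 7.16 degrees, less where a joint would pass 70% of its speed; a pose out of reach is approached as far as the arm can. A call with a number of a shift or a turn outside -1 to 1 is refused whole. A call with a gripper value outside its range is refused whole. The fingers move at their own pace and stop on an object; "squeeze" is the grip in N (left out, the last holds). Time passes only in rows, so rows that do not move let the fingers close. It gives the time, the measured TCP pose, the force and the opening at its end, in the units of the state.
- r.sense(): the state, without advancing time (a new reading comes with each control period).
- r.grab_frame(name): name is "scene" or "top"; returns the picture (420x560x3 uint8, blue, green, red); there is no depth.
- r.calibration(name): a dict with "mtx" (3x3 intrinsics, pixels), "world_from_camera" (4x4, takes a point from camera to world coordinates). Camera axes: x right, y down, z forward; pixel columns grow to the right and rows downward; lengths in mm; the calibration is good to about 2 mm. A picture is of the moment at which its call begins. calibration takes no time and is no camera call.
- r.sign_off(): hands the job in, once; it reports no verdict.
The state is a dict: "clock": time; "qpos": joint angles; "qvel": joint speeds; "joint_efforts": joint torques, N m; "eef_pos": TCP position; "tcp_rot": TCP orientation; "contact_force": force on the tool from outside, world axes, zero at the start; "wrist_torque": the same for the moment, N m; "opening": opening from 0.0 (shut) to 1.0 (fully open).
Only numpy, scipy, OpenCV 4.12 (cv2) and the standard library are available. Lean on these libraries where they do the work, as an engineer would, in place of code of your own. Each camera call takes 0.05 s, during which the arm holds its last target. There are 200 camera calls.

## Working session

There is one attempt and no reset: what is moved stays moved. The work goes in short steps, Python scripts to look and compute and a tool call to move; the robot and the scene stay as the last step left them, time stands still between calls to the robot, and variables do not carry over. Pictures are saved under pics/ and viewed, about 8 in all and at most 12, crops included, and the job is handed in when it is done.

Besides the shell and the picture viewer there is one more tool, called after ">>>" as name(argument=value, ...) on one line, values as JSON. jog_arm: Moves the arm, as the interface text tells. Shifts and turns lie within -1 to 1; 1 stands for 10 cm of shift or pi/2 rad of turn. Its arguments: {"type":"object","properties":{"deltas":{"type":"array"},"squeeze":{"type":"number"}},"required":["deltas"]}

```bash
mkdir -p pics; python3 - <<'E'
from rig import r
import cv2,numpy as np
for n in("scene","top"):
    cv2.imwrite(f"pics/{n}0.png",r.grab_frame(n)); c=r.calibration(n); print(n,np.round(c["mtx"],1).tolist(),np.round(c["world_from_camera"],3).tolist())
print(r.sense())
a=cv2.imread("pics/scene0.png");b=cv2.imread("pics/top0.png")
E
```

```text
scene [[520.7, 0.0, 278.5], [0.0, 520.7, 212.2], [0.0, 0.0, 1.0]] [[0.425, 0.739, -0.523, 1175.498], [0.905, -0.35, 0.241, -378.766], [-0.005, -0.576, -0.817, 1204.853], [0.0, 0.0, 0.0, 1.0]]
top [[531.8, 0.0, 295.6], [0.0, 531.8, 210.2], [0.0, 0.0, 1.0]] [[-0.008, -0.985, 0.173, 278.974], [-1.0, 0.009, 0.004, -79.629], [-0.005, -0.173, -0.985, 1495.251], [0.0, 0.0, 0.0, 1.0]]
{'clock': 0.1, 'qpos': array([-1.20838353e+00,  3.53586653e-01,  1.63404616e+00, -8.73801627e-06,
        1.15519274e+00, -2.44338494e-03]), 'qvel': array([-8.69106011e-04,  4.76379865e-04, -3.52719388e-03, -1.37686239e-04,
        1.89916932e-03, -1.84697302e-05]), 'joint_efforts': array([-5.17800909e-04, -6.06357765e+01, -3.42821574e+01, -3.54150484e-05,
        4.00528588e-03,  4.62347813e-07]), 'eef_pos': array([ 222.84460261, -583.50859278,  255.63770199]), 'tcp_rot': array([ 3.14158768e+00,  1.23291630e-03, -1.20593662e+00]), 'contact_force': array([0.56790464, 0.40123627, 0.5562815 ]), 'wrist_torque': array([ 0.03793955,  0.02499288, -0.07484001]), 'opening': 0.9984007825163933}
```

View pics/scene0.png

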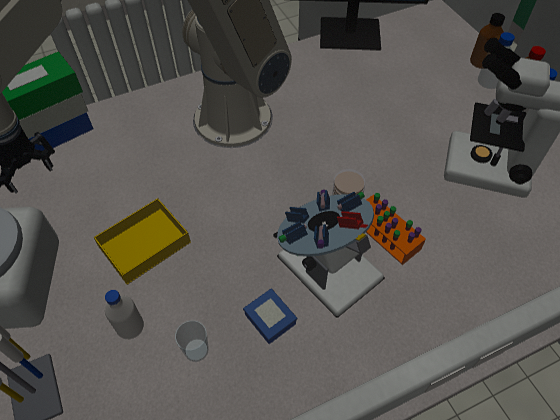

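View pics/top0.png

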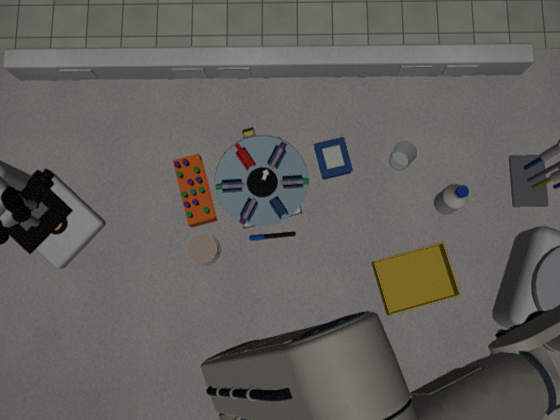

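The scene view shows the disc at about (325,222), with the red cradle at (351,221). In the top view the disc centre is at about (262,181), the index at (249,132), the red cradle at (245,155) and the pointer tip at about (266,171). Next I'll measure these.

```bash
cat > h.py <<'E'
from rig import r
import cv2,numpy as np
C={n:r.calibration(n) for n in("scene","top")}
def ray(n,p):
    M=np.array(C[n]["world_from_camera"]);d=M[:3,:3]@np.linalg.inv(C[n]["mtx"])@[p[0],p[1],1.];return M[:3,3],d/np.linalg.norm(d)
def cast(n,p,P0,N):
    o,d=ray(n,p);return o+d*(((P0-o)@N)/(d@N))
def proj(n,P):
    M=np.linalg.inv(C[n]["world_from_camera"]);q=M[:3,:3]@P+M[:3,3];q=np.array(C[n]["mtx"])@q;return q[:2]/q[2]
def tri(p,q):
    A=[];b=[]
    for n,x in(("top",p),("scene",q)):
        o,d=ray(n,x);Q=np.eye(3)-np.outer(d,d);A.append(Q);b.append(Q@o)
    return np.linalg.lstsq(np.vstack(A),np.hstack(b),rcond=None)[0]
E
python3 - <<'E'
import cv2
a=cv2.imread("pics/top0.png")[120:240,165:325];b=cv2.imread("pics/scene0.png")[175:265,260:380]
cv2.imwrite("pics/tc.png",cv2.resize(a,None,fx=5,fy=5,interpolation=2));cv2.imwrite("pics/sc.png",cv2.resize(b,None,fx=6,fy=6,interpolation=2))
E
```

```text
(no output)
```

View pics/tc.png

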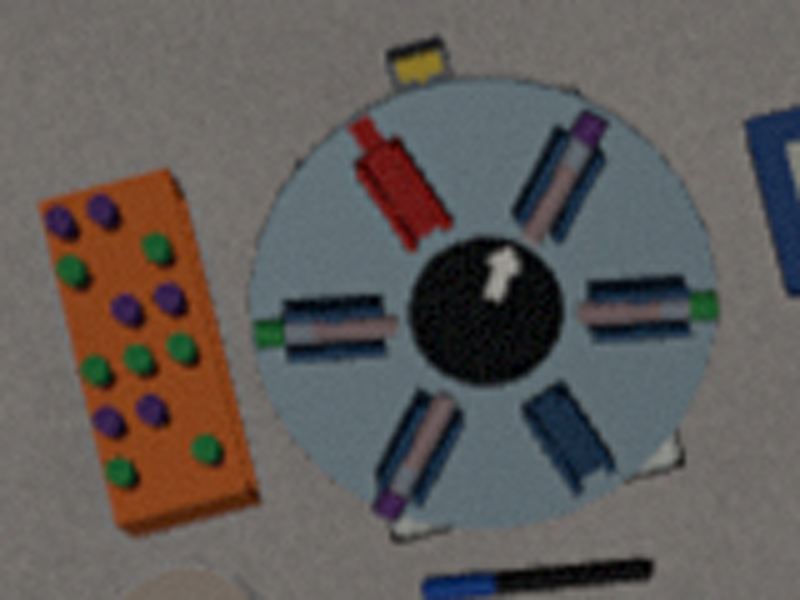

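View pics/sc.png

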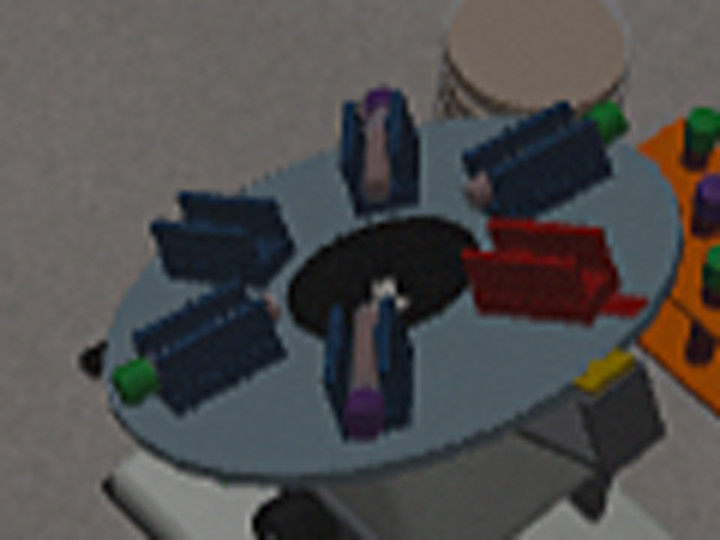

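The crops show the hub centre at (487,311), the yellow mark at (418,68), the red stripe end at (362,128) and the pointer from (492,300) to (508,247). I'll measure these points with masks.

```bash
cat >> h.py <<'E'
def cen(m,box):
    z=np.zeros_like(m);x0,y0,x1,y1=box;z[y0:y1,x0:x1]=m[y0:y1,x0:x1]
    k,l,s,c=cv2.connectedComponentsWithStats(z);i=1+np.argmax(s[1:,4]);return c[i],s[i,4],l==i
def frame(yaw):
    c,s=np.cos(yaw),np.sin(yaw);n=np.array([-.5*c,-.5*s,.866]);u=np.array([.866*c,.866*s,.5]);return n,u,np.cross(n,u)
def ang(p,c0,yaw,h,name="top"):
    # p pixel, c0 face centre, h height above face; ccw angle from u, radius
    n,u,v=frame(yaw);P=cast(name,p,c0+h*n,n)-c0;return np.arctan2(P@v,P@u),np.hypot(P@v,P@u)
def masks(im):
    b,g,R=[im[...,i].astype(int) for i in range(3)]
    return dict(red=((R>80)&(g<60)&(b<60)).astype('u1'),yel=((R>110)&(g>90)&(b<80)).astype('u1'),
      blk=((R<50)&(g<50)&(b<50)).astype('u1'),wht=((R>110)&(g>110)&(b>110)).astype('u1'),
      disc=((b>80)&(b-R>12)).astype('u1'))
E
python3 - <<'E'
from h import *
from scipy.optimize import least_squares
im=cv2.imread("pics/top0.png");m=masks(im)
# hub cap outline: hull of black blob in hub area
_,a,l=cen(m["blk"],(243,164,282,200));pts=np.argwhere(l)[:,::-1].astype(np.int32);(hc,rad)=cv2.fitEllipse(cv2.convexHull(pts))[:2]
yc,ya,_=cen(m["yel"],(235,125,260,140)); 
_,ra,l=cen(m["red"],(225,138,260,175));rp=np.argwhere(l)[:,::-1]
wc,wa,wl=cen(m["wht"],(250,165,275,185));wp=np.argwhere(wl)[:,::-1]
print("hub",hc,rad,a,"yel",yc,ya,"red",ra,"wht",wc,wa,wp.min(0),wp.max(0))
yaw=0.2
for _ in range(20):
    n,u,v=frame(yaw)
    z=171.93+4.5*.866
    H=cast("top",hc,np.array([0,0,z]),np.array([0,0,1.]));c0=H-4.5*n
    th,rr=ang(yc,c0,yaw,0,"top");yaw+=th*.8
print("yaw",yaw,"c0",c0,"index r",rr,"n",frame(yaw)[0])
# disc outline check
_,da,dl=cen(m["disc"],(205,125,320,235));h=cv2.convexHull(np.argwhere(dl)[:,::-1].astype(np.int32))[:,0]
rs=[ang(p,c0,yaw,0) for p in h];print("rim",[(round(t,2),round(q)) for t,q in rs])
print("pointer",[ang(p,c0,yaw,5) for p in (wc,)])
far=wp[np.argsort([-ang(p,c0,yaw,5)[1] for p in wp])[:2]];print([ang(p,c0,yaw,5) for p in far])
T=np.array([ang(p,c0,yaw,2) for p in rp]);o=T[:,1]>106;print("red stripe",T[o].mean(0),o.sum(),T[:,1].max(), "cradle top", np.mean([ang(p,c0,yaw,24) for p in rp if ang(p,c0,yaw,24)[1]<100],0))
# scene checks
print("scene proj centre",(proj("scene",c0+4.5*n)-[260,175])*6,"index",(proj("scene",c0+122*u)-[260,175])*6)
print("scene proj rotor cradles", [(proj("scene",c0+85*(np.cos(t)*u+np.sin(t)*v)+28*n)-[260,175])*6 for t in (0.45,)])
E
```

```text
hub (261.8074645996094, 181.85743713378906) (28.997339248657227, 30.25819206237793) 645 yel [248.37142857 133.        ] 35 red 203 wht [264.70967742 174.16129032] 31 [262 170] [267 179]
yaw 0.2613033908573711 c0 [587.48157384  11.14081798 171.93      ] index r 128.72708185498175 n [-0.48302704 -0.12916996  0.866     ]
rim [(np.float64(-1.97), 119), (np.float64(-2.14), 118), (np.float64(-2.39), 118), (np.float64(-2.5), 118), (np.float64(-2.69), 119), (np.float64(-2.8), 119), (np.float64(-3.05), 119), (np.float64(3.05), 118), (np.float64(2.85), 119), (np.float64(2.78), 119), (np.float64(2.65), 119), (np.float64(2.58), 118), (np.float64(2.32), 119), (np.float64(2.09), 119), (np.float64(2.0), 119), (np.float64(1.89), 118), (np.float64(1.72), 119), (np.float64(1.51), 118), (np.float64(1.31), 118), (np.float64(1.18), 118), (np.float64(1.07), 118), (np.float64(0.98), 118), (np.float64(0.81), 118), (np.float64(0.76), 119), (np.float64(0.66), 118), (np.float64(0.52), 119), (np.float64(0.39), 118), (np.float64(0.09), 119), (np.float64(-0.04), 120), (np.float64(-0.39), 118), (np.float64(-0.5), 118), (np.float64(-0.59), 118), (np.float64(-0.66), 118), (np.float64(-0.8), 118), (np.float64(-1.02), 118), (np.float64(-1.05), 118), (np.float64(-1.19), 118), (np.float64(-1.27), 118), (np.float64(-1.47), 118), (np.float64(-1.54), 118), (np.float64(-1.65), 118)]
pointer [(np.float64(-0.6046604535840827), np.float64(21.543694637421684))]
[(np.float64(-0.5856725543639125), np.float64(32.82736403243314)), (np.float64(-0.6897515169451939), np.float64(31.314229212101786))]
red stripe [  0.31600721 111.27630427] 20 116.49940675120345 cradle top [ 0.31831916 77.36833874]
scene proj centre [379.54852995 274.82070326] index [589.8658423  372.33988165]
scene proj rotor cradles [array([559.10924781, 226.31429902])]
```

```bash
cat >> h.py <<'E'
from scipy.spatial.transform import Rotation as Ro
C0=np.array([587.5,11.1,171.9]);YAW=.2613
def pose(th,h,rad=85):
    n,u,v=frame(YAW);e=np.cos(th)*u+np.sin(th)*v;t=-np.sin(th)*u+np.cos(th)*v
    z=-n;x=-t;return C0+rad*e+h*n,np.column_stack([x,np.cross(z,x),z])
def where():
    s=r.sense();R=Ro.from_euler('xyz',s["tcp_rot"]).as_matrix();n,u,v=frame(YAW)
    d=s["eef_pos"]-C0
    return s,R,(np.arctan2(d@v,d@u),np.hypot(d@v,d@u),d@n,np.arctan2(-R[:,0]@u*-1*-1,-R[:,0]@v*1))
def plan(th,h,N,rad=85):
    s,R,w=where();P,T=pose(th,h,rad)
    dr=Ro.from_matrix(T@R.T).as_rotvec()/(np.pi/2)
    print("to",P.round(1),"rows",N,"trans/row",((P-s["eef_pos"])/100/N).round(4),"dr/row",(dr/N).round(4),"lim",.417,.0795)
E
python3 -c "
from h import *
plan(.317,130,24)"
```

```text
to [585.4  38.  324.9] rows 24 trans/row [0.1511 0.259  0.0288] dr/row [ 0.0021 -0.0138  0.0055] lim 0.417 0.0795
```

>>> jog_arm(deltas=[{"gripper": -0.3,"translation": [0.151,0.259,0.029],"dr": [0.0021,-0.0138,0.0055]},{"gripper": -0.3,"translation": [0.151,0.259,0.029],"dr": [0.0021,-0.0138,0.0055]},{"gripper": -0.3,"translation": [0.151,0.259,0.029],"dr": [0.0021,-0.0138,0.0055]},{"gripper": -0.3,"translation": [0.151,0.259,0.029],"dr": [0.0021,-0.0138,0.0055]},{"gripper": -0.3,"translation": [0.151,0.259,0.029],"dr": [0.0021,-0.0138,0.0055]},{"gripper": -0.3,"translation": [0.151,0.259,0.029],"dr": [0.0021,-0.0138,0.0055]},{"gripper": -0.3,"translation": [0.151,0.259,0.029],"dr": [0.0021,-0.0138,0.0055]},{"gripper": -0.3,"translation": [0.151,0.259,0.029],"dr": [0.0021,-0.0138,0.0055]},{"gripper": -0.3,"translation": [0.151,0.259,0.029],"dr": [0.0021,-0.0138,0.0055]},{"gripper": -0.3,"translation": [0.151,0.259,0.029],"dr": [0.0021,-0.0138,0.0055]},{"gripper": -0.3,"translation": [0.151,0.259,0.029],"dr": [0.0021,-0.0138,0.0055]},{"gripper": -0.3,"translation": [0.151,0.259,0.029],"dr": [0.0021,-0.0138,0.0055]}], squeeze=40)

```text
clock: 1.1
eef_pos: [404.5, -271.6, 291.0]
tcp_rot: [-2.887, -0.068, -1.11]
contact_force: [0.4, -0.5, 0.0]
opening: 0.648
```

>>> jog_arm(deltas=[{"gripper": -0.3,"translation": [0.151,0.259,0.029],"dr": [0.0021,-0.0138,0.0055]},{"gripper": -0.3,"translation": [0.151,0.259,0.029],"dr": [0.0021,-0.0138,0.0055]},{"gripper": -0.3,"translation": [0.151,0.259,0.029],"dr": [0.0021,-0.0138,0.0055]},{"gripper": -0.3,"translation": [0.151,0.259,0.029],"dr": [0.0021,-0.0138,0.0055]},{"gripper": -0.3,"translation": [0.151,0.259,0.029],"dr": [0.0021,-0.0138,0.0055]},{"gripper": -0.3,"translation": [0.151,0.259,0.029],"dr": [0.0021,-0.0138,0.0055]},{"gripper": -0.3,"translation": [0.151,0.259,0.029],"dr": [0.0021,-0.0138,0.0055]},{"gripper": -0.3,"translation": [0.151,0.259,0.029],"dr": [0.0021,-0.0138,0.0055]},{"gripper": -0.3,"translation": [0.151,0.259,0.029],"dr": [0.0021,-0.0138,0.0055]},{"gripper": -0.3,"translation": [0.151,0.259,0.029],"dr": [0.0021,-0.0138,0.0055]},{"gripper": -0.3,"translation": [0.151,0.259,0.029],"dr": [0.0021,-0.0138,0.0055]},{"gripper": -0.3,"translation": [0.151,0.259,0.029],"dr": [0.0021,-0.0138,0.0055]}])

```text
clock: 2.1
eef_pos: [585.7, 39.2, 325.9]
tcp_rot: [-2.638, -0.158, -1.034]
contact_force: [0.3, -1.4, 0.2]
opening: 0.652
```

```bash
python3 -c "
from h import *
s,R,w=where();print(s['qpos'].round(2),s['eef_pos'].round(1),s['opening'],np.round(w,3),s['contact_force'].round(1))
plan(.317,31,8)
cv2.imwrite('pics/s1.png',cv2.resize(r.grab_frame('scene')[120:300,200:420],None,fx=3,fy=3))"
```

```text
[-0.01  0.01  1.99  0.22  0.64  0.84] [585.7  39.2 325.9] 0.6518880944413342 [  0.326  86.284 130.579  -0.317] [ 0.3 -1.4  0.2]
to [633.2  50.8 239.1] rows 8 trans/row [ 0.0595  0.0144 -0.1084] dr/row [0.     0.0002 0.0001] lim 0.417 0.0795
```

View pics/s1.png

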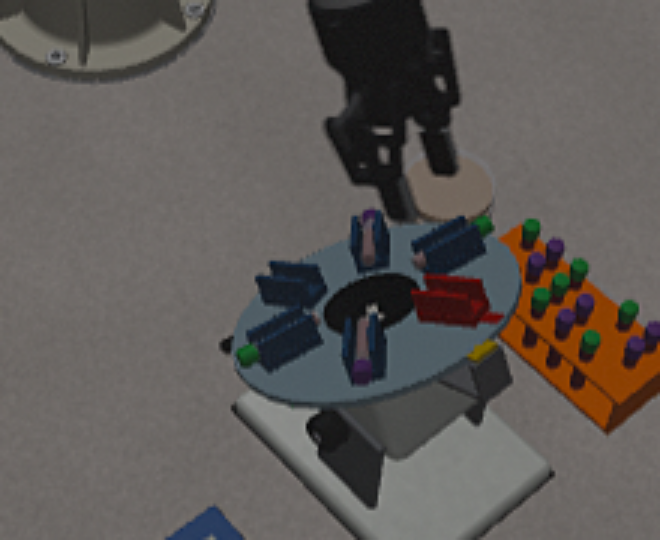

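The scene crop shows the open gripper above and short of the red cradle (crop 450,300), with the jaws straddling its line and the hub pointer still visible at (375,313). I'm going down along -n.

>>> jog_arm(deltas=[{"gripper": -0.3,"translation": [0.0595,0.0144,-0.1084],"dr": [0,0,0]},{"gripper": -0.3,"translation": [0.0595,0.0144,-0.1084],"dr": [0,0,0]},{"gripper": -0.3,"translation": [0.0595,0.0144,-0.1084],"dr": [0,0,0]},{"gripper": -0.3,"translation": [0.0595,0.0144,-0.1084],"dr": [0,0,0]},{"gripper": -0.3,"translation": [0.0595,0.0144,-0.1084],"dr": [0,0,0]},{"gripper": -0.3,"translation": [0.0595,0.0144,-0.1084],"dr": [0,0,0]},{"gripper": -0.3,"translation": [0.0595,0.0144,-0.1084],"dr": [0,0,0]},{"gripper": -0.3,"translation": [0.0595,0.0144,-0.1084],"dr": [0,0,0]},{"gripper": -0.3,"translation": [0,0,0],"dr": [0,0,0]}])

```text
clock: 2.9
eef_pos: [632.9, 49.3, 236.3]
tcp_rot: [-2.641, -0.157, -1.034]
contact_force: [-1.0, -0.2, -0.8]
opening: 0.648
```

```bash
python3 -c "
from h import *
s,R,w=where();print(s['qpos'].round(2),s['eef_pos'].round(1),s['opening'],np.round(w,3),s['contact_force'].round(1))
plan(.317,31,1)"
```

```text
[0.02 0.2  2.   0.28 0.45 0.79] [632.9  49.3 236.3] 0.6478704825383159 [ 0.309 82.649 28.886 -0.316] [-1.  -0.2 -0.8]
to [633.2  50.8 239.1] rows 1 trans/row [0.0033 0.0149 0.0284] dr/row [ 0.0006 -0.0008  0.0012] lim 0.417 0.0795
```

>>> jog_arm(deltas=[{"gripper": -0.3,"translation": [0.003,0.015,0.025],"dr": [0,0,0]},{"gripper": 1,"translation": [0,0,0],"dr": [0,0,0]},{"gripper": 1,"translation": [0,0,0],"dr": [0,0,0]},{"gripper": 1,"translation": [0,0,0],"dr": [0,0,0]},{"gripper": 1,"translation": [0,0,0],"dr": [0,0,0]},{"gripper": 1,"translation": [0,0,0],"dr": [0,0,0]},{"gripper": 1,"translation": [0,0,0],"dr": [0,0,0]}], squeeze=40)

```text
clock: 3.48
eef_pos: [633.3, 51.0, 242.7]
tcp_rot: [-2.637, -0.158, -1.035]
contact_force: [-5.4, 2.4, 7.1]
opening: 0.298
```

```bash
cat >> h.py <<'E'
def arc(a,b,N):
    n,u,v=frame(YAW)
    P=[pose(t,31)[0] for t in np.linspace(a,b,N+1)]
    print("dr/row",(n*(b-a)/N/(np.pi/2)).round(4))
    for p,q in zip(P,P[1:]): print(((q-p)/100).round(4).tolist())
def st():
    s,R,w=where();n,u,v=frame(YAW);th=w[0];t=-np.sin(th)*u+np.cos(th)*v
    print(s['qpos'].round(2),s['eef_pos'].round(1),round(s['opening'],3),np.round(w,3),"F",s['contact_force'].round(1),"Ft",(s['contact_force']@t).round(1))
E
python3 -c "
from h import *
st(); arc(.32,.32+.42,6)"
```

```text
[0.02 0.19 1.99 0.27 0.45 0.8 ] [633.3  51.  242.7] 0.298 [ 0.312 86.871 34.061 -0.316] F [-5.4  2.4  7.1] Ft 3.6
dr/row [-0.0215 -0.0058  0.0386]
[-0.0317, 0.0493, -0.0103]
[-0.0345, 0.0469, -0.0123]
[-0.0372, 0.0442, -0.0141]
[-0.0396, 0.0414, -0.0159]
[-0.0419, 0.0384, -0.0176]
[-0.044, 0.0351, -0.0193]
```

>>> jog_arm(deltas=[{"gripper": 1,"translation": [-0.019,-0.005,0.034],"dr": [0,0,0]},{"gripper": 1,"translation": [0,0,0],"dr": [0,0,0]},{"gripper": 1,"translation": [-0.0317,0.0493,-0.0103],"dr": [-0.0215,-0.0058,0.0386]},{"gripper": 1,"translation": [-0.0345,0.0469,-0.0123],"dr": [-0.0215,-0.0058,0.0386]},{"gripper": 1,"translation": [-0.0372,0.0442,-0.0141],"dr": [-0.0215,-0.0058,0.0386]},{"gripper": 1,"translation": [0,0,0],"dr": [0,0,0]}])

```text
clock: 3.98
eef_pos: [620.8, 65.6, 240.3]
tcp_rot: [-2.678, -0.256, -0.841]
contact_force: [14.4, 8.5, -17.2]
opening: 0.291
```

```bash
python3 -c "
from h import *
st()
cv2.imwrite('pics/s2.png',np.vstack([cv2.resize(r.grab_frame('scene')[150:290,250:390],None,fx=4,fy=4)[:300],cv2.resize(r.grab_frame('top')[120:240,190:330],None,fx=4,fy=4)[100:400]]))"
```

```text
[0.05 0.18 2.02 0.25 0.44 0.63] [620.8  65.6 240.3] 0.291 [ 0.536 86.33  36.099 -0.53 ] F [ 14.4   8.5 -17.2] Ft 1.1
```

View pics/s2.png

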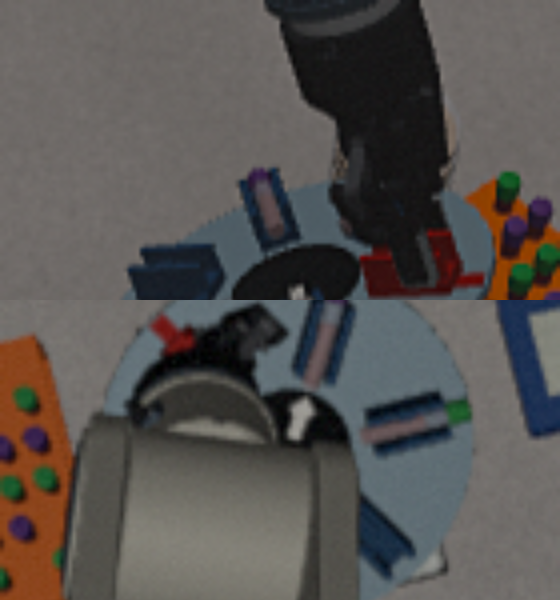

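The stacked crop shows the red cradle held in the jaws. In its top-view half the pointer runs from (298,440) to (303,398), so the hub has already moved. I'll measure it.

```bash
cat >> h.py <<'E'
def hub(show=1):
    im=r.grab_frame("top");m=masks(im);n,u,v=frame(YAW)
    W=[];w=m["wht"]
    for y in range(160,205):
        for x in range(240,285):
            if w[y,x]:
                t,q=ang((x,y),C0,YAW,5)
                if 10<q<37: W.append((t,q,x,y))
    W=np.array(W)
    if len(W): 
        X=np.array([W[:,1]*np.cos(W[:,0]),W[:,1]*np.sin(W[:,0])]).mean(1);print("hub",np.arctan2(X[1],X[0]).round(3),np.hypot(*X).round(1),len(W))
    R=np.argwhere(m["red"][120:240,200:325])[:,::-1]+[200,120]
    T=np.array([ang(p,C0,YAW,2) for p in R]) if len(R) else np.zeros((0,2));o=(T[:,1]>106)&(T[:,1]<121) if len(T) else []
    if np.sum(o): print("red stripe",T[o].mean(0).round(3),np.sum(o))
    return im
E
python3 -c "
from h import *
im=cv2.imread('pics/top0.png');g=r.grab_frame;
class Q:
  def __getattr__(s,k):return (lambda n:im) if k=='grab_frame' else getattr(r,k)
import h
h.r=Q();hub();h.r=r;hub();print(r.sense()['clock']);st();arc(.53,.53+.16,2)"
```

```text
hub -0.599 21.9 30
red stripe [  0.316 111.293] 20
hub -0.373 20.1 36
red stripe [  0.52  111.637] 15
4.1333
[0.05 0.18 2.02 0.25 0.44 0.63] [621.1  65.3 240.4] 0.289 [ 0.53  86.351 36.138 -0.525] F [ 13.5   9.7 -15.6] Ft 2.2
dr/row [-0.0246 -0.0066  0.0441]
[-0.0455, 0.0471, -0.0183]
[-0.0484, 0.0431, -0.0206]
```

```bash
python3 -c "
from h import *
arc(.53,.83,5)"
```

```text
dr/row [-0.0185 -0.0049  0.0331]
[-0.0338, 0.0357, -0.0135]
[-0.0355, 0.0335, -0.0148]
[-0.0371, 0.0311, -0.016]
[-0.0385, 0.0287, -0.0172]
[-0.0398, 0.0261, -0.0183]
```

>>> jog_arm(deltas=[{"gripper": 1,"translation": [0.009,0.002,-0.016],"dr": [0,0,0]},{"gripper": 1,"translation": [-0.0338,0.0357,-0.0135],"dr": [-0.0185,-0.0049,0.0331]},{"gripper": 1,"translation": [-0.0355,0.0335,-0.0148],"dr": [-0.0185,-0.0049,0.0331]},{"gripper": 1,"translation": [-0.0371,0.0311,-0.016],"dr": [-0.0185,-0.0049,0.0331]},{"gripper": 1,"translation": [-0.0385,0.0287,-0.0172],"dr": [-0.0185,-0.0049,0.0331]},{"gripper": 1,"translation": [-0.0398,0.0261,-0.0183],"dr": [-0.0185,-0.0049,0.0331]},{"gripper": 1,"translation": [0,0,0],"dr": [0,0,0]},{"gripper": 1,"translation": [0,0,0],"dr": [0,0,0]}])

```text
clock: 4.8
eef_pos: [602.8, 81.3, 232.4]
tcp_rot: [-2.766, -0.377, -0.557]
contact_force: [-6.1, 10.0, 6.1]
opening: 0.293
```

```bash
python3 -c "
from h import *
im=hub();st();hub()
cv2.imwrite('pics/t3.png',np.hstack([cv2.resize(im[120:240,205:325],None,fx=5,fy=5,interpolation=2)]))"
```

```text
hub -0.259 21.8 33
red stripe [  0.807 111.726] 18
[0.09 0.17 2.06 0.23 0.41 0.38] [602.8  81.3 232.4] 0.295 [ 0.827 86.791 35.932 -0.825] F [-5.  10.2  5.3] Ft 7.0
hub -0.259 21.8 33
red stripe [  0.807 111.726] 18
```

View pics/t3.png

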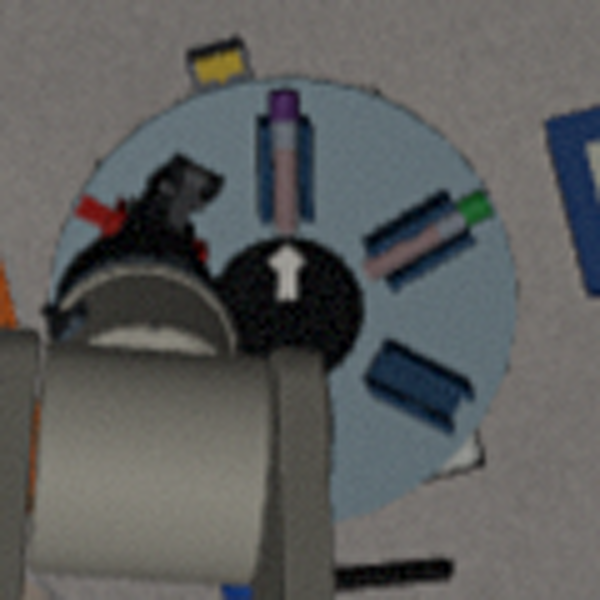

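In the top crop the red stripe is at (97,212) and the pointer runs straight up from (287,300) to (288,247). By the masks the disc is at 0.82 and the hub at -0.26. Next is a smaller step.

```bash
python3 -c "
from h import *
arc(.83,.95,3)"
```

```text
dr/row [-0.0123 -0.0033  0.0221]
[-0.0272, 0.016, -0.0128]
[-0.0276, 0.0148, -0.0132]
[-0.0281, 0.0135, -0.0136]
```

>>> jog_arm(deltas=[{"gripper": 1,"translation": [-0.0272,0.016,-0.0128],"dr": [-0.0123,-0.0033,0.0221]},{"gripper": 1,"translation": [-0.0276,0.0148,-0.0132],"dr": [-0.0123,-0.0033,0.0221]},{"gripper": 1,"translation": [-0.0281,0.0135,-0.0136],"dr": [-0.0123,-0.0033,0.0221]},{"gripper": 1,"translation": [0,0,0],"dr": [0,0,0]}])

```text
clock: 5.23
eef_pos: [594.3, 86.1, 228.4]
tcp_rot: [-2.813, -0.419, -0.433]
contact_force: [-5.2, 12.4, 6.2]
opening: 0.296
```

```bash
python3 -c "
from h import *
im=hub();st();cv2.imwrite('pics/t4.png',im)
arc(.95,1.03,2)"
```

```text
hub -0.144 22.0 33
red stripe [  0.933 111.634] 18
[0.1  0.16 2.08 0.22 0.39 0.28] [594.4  86.  228.4] 0.292 [ 0.947 86.97  35.941 -0.945] F [-6.1 13.1  6.4] Ft 7.5
dr/row [-0.0123 -0.0033  0.0221]
[-0.0284, 0.0123, -0.014]
[-0.0288, 0.011, -0.0144]
```

>>> jog_arm(deltas=[{"gripper": 1,"translation": [-0.0284,0.0123,-0.014],"dr": [-0.0123,-0.0033,0.0221]},{"gripper": 1,"translation": [-0.0288,0.011,-0.0144],"dr": [-0.0123,-0.0033,0.0221]},{"gripper": 1,"translation": [0,0,0],"dr": [0,0,0]}])

```text
clock: 5.53
eef_pos: [588.4, 88.6, 225.5]
tcp_rot: [-2.848, -0.443, -0.349]
contact_force: [-6.1, 14.4, 4.7]
opening: 0.293
```

```bash
cat >> h.py <<'E'
def fine(name,im,D=0.):
    # intensity-weighted pointer direction on a rectified hub patch (moments), 0.5 mm per px, u up, v left
    n,u,v=frame(YAW);g=np.arange(-36,36.1,.5);mx=np.zeros((len(g),len(g)),np.float32);my=mx.copy()
    for i,a in enumerate(-g):
        for j,b in enumerate(-g):
            mx[i,j],my[i,j]=proj(name,C0+a*u+b*v+5*n)
    p=cv2.remap(im,mx,my,cv2.INTER_CUBIC);w=p.min(2).astype(float)
    A,B=np.meshgrid(-g,-g,indexing='ij');q=np.hypot(A,B);w=np.where((q<36)&(w>70)&(A>-8),w-50,0)
    k,l,s,c=cv2.connectedComponentsWithStats((w>0).astype('u1'));i=1+np.argmax(s[1:,4]);w=w*(l==i)
    ca,cb=(w*A).sum()/w.sum(),(w*B).sum()/w.sum();caa=(w*(A-ca)**2).sum();cbb=(w*(B-cb)**2).sum();cab=(w*(A-ca)*(B-cb)).sum()
    print(name,"centroid dir",np.arctan2(cb,ca).round(3),"rad",np.hypot(ca,cb).round(1),"axis",(.5*np.arctan2(2*cab,caa-cbb)).round(3),s[i,4],"maxr",q[w>0].max());return p
E
python3 -c "
from h import *
import glob
fine('top',cv2.imread('pics/top0.png'));fine('top',cv2.imread('pics/t4.png'));
fine('scene',cv2.imread('pics/scene0.png'))
im=hub();st();p=fine('top',im);s=r.grab_frame('scene');p2=fine('scene',s);cv2.imwrite('pics/t5.png',im);cv2.imwrite('pics/s5.png',s)
cv2.imwrite('pics/p5.png',cv2.resize(np.hstack([p,p2]),None,fx=2.5,fy=2.5))
arc(1.03,1.09,2)"
```

```text
top centroid dir -0.607 rad 21.7 axis -0.568 1267 maxr 35.64056677439347
top centroid dir -0.147 rad 21.3 axis -0.156 1272 maxr 35.35533905932738
scene centroid dir -0.789 rad 15.3 axis -1.091 877 maxr 35.92352989337211
hub -0.056 21.9 32
red stripe [  1.01  111.867] 19
[0.1  0.16 2.09 0.22 0.38 0.2 ] [588.6  88.5 225.5] 0.291 [ 1.027 87.064 35.927 -1.025] F [-7.  15.1  6. ] Ft 8.1
top centroid dir -0.06 rad 21.2 axis -0.065 1282 maxr 35.12833614050059
scene centroid dir 0.005 rad 16.2 axis -0.269 966 maxr 30.20347662107791
dr/row [-0.0092 -0.0025  0.0165]
[-0.0218, 0.0074, -0.011]
[-0.0219, 0.0067, -0.0112]
```

View pics/p5.png

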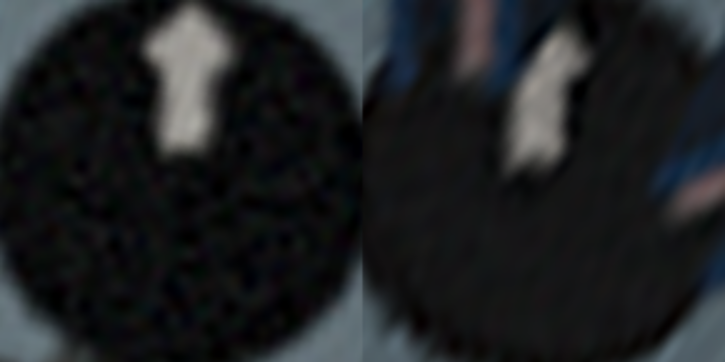

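The rectified hub patch from the top view has the pointer a shade right of straight up, tip at (193,8) and base at (184,152), so the hub is at about -0.06. In the scene patch the cradles partly hide it. I'm turning the last 0.06 rad.

>>> jog_arm(deltas=[{"gripper": 1,"translation": [-0.0218,0.0074,-0.011],"dr": [-0.0092,-0.0025,0.0165]},{"gripper": 1,"translation": [-0.0219,0.0067,-0.0112],"dr": [-0.0092,-0.0025,0.0165]},{"gripper": 1,"translation": [0,0,0],"dr": [0,0,0]}])

```text
clock: 5.88
eef_pos: [584.0, 90.1, 223.2]
tcp_rot: [-2.875, -0.459, -0.286]
contact_force: [-6.7, 16.5, 6.7]
opening: 0.287
```

```bash
python3 -c "
from h import *
im=hub();st();p=fine('top',im);fine('top',r.grab_frame('top'));fine('top',r.grab_frame('top'))
arc(1.085,.6,8)"
```

```text
hub -0.004 22.1 33
red stripe [  1.066 111.827] 18
[0.11 0.15 2.1  0.22 0.38 0.15] [584.1  90.1 223.3] 0.29 [ 1.087 87.187 35.921 -1.085] F [-7.7 17.2  7.4] Ft 7.7
top centroid dir -0.005 rad 21.4 axis -0.014 1276 maxr 35.014282800023196
top centroid dir -0.006 rad 21.4 axis -0.012 1273 maxr 35.014282800023196
top centroid dir -0.005 rad 21.4 axis -0.01 1275 maxr 35.014282800023196
dr/row [ 0.0186  0.005  -0.0334]
[0.0441, -0.0145, 0.0224]
[0.0434, -0.0175, 0.0216]
[0.0426, -0.0204, 0.0207]
[0.0416, -0.0232, 0.0197]
[0.0404, -0.0259, 0.0187]
[0.0392, -0.0285, 0.0176]
[0.0377, -0.031, 0.0164]
[0.0362, -0.0334, 0.0152]
```

>>> jog_arm(deltas=[{"gripper": 1,"translation": [0.0441,-0.0145,0.0224],"dr": [0.0186,0.005,-0.0334]},{"gripper": 1,"translation": [0.0434,-0.0175,0.0216],"dr": [0.0186,0.005,-0.0334]},{"gripper": 1,"translation": [0.0426,-0.0204,0.0207],"dr": [0.0186,0.005,-0.0334]},{"gripper": 1,"translation": [0.0416,-0.0232,0.0197],"dr": [0.0186,0.005,-0.0334]},{"gripper": 1,"translation": [0.0404,-0.0259,0.0187],"dr": [0.0186,0.005,-0.0334]},{"gripper": 1,"translation": [0.0392,-0.0285,0.0176],"dr": [0.0186,0.005,-0.0334]},{"gripper": 1,"translation": [0.0377,-0.031,0.0164],"dr": [0.0186,0.005,-0.0334]},{"gripper": 1,"translation": [0.0362,-0.0334,0.0152],"dr": [0.0186,0.005,-0.0334]},{"gripper": 1,"translation": [0,0,0],"dr": [0,0,0]}])

```text
clock: 6.78
eef_pos: [617.4, 69.4, 238.8]
tcp_rot: [-2.694, -0.286, -0.778]
contact_force: [-7.4, 10.1, 6.7]
opening: 0.291
```

```bash
python3 -c "
from h import *
im=hub();st();fine('top',im)
arc(.6,.04,9)"
```

```text
hub 0.04 21.9 34
red stripe [  0.583 112.115] 17
[0.06 0.18 2.03 0.24 0.43 0.57] [617.2  69.6 238.7] 0.293 [ 0.6   86.431 35.952 -0.599] F [-6.   8.8  6.1] Ft 8.3
top centroid dir -0.005 rad 21.4 axis -0.016 1267 maxr 35.014282800023196
dr/row [ 0.0191  0.0051 -0.0343]
[0.0353, -0.0367, 0.0142]
[0.0334, -0.0389, 0.0128]
[0.0314, -0.041, 0.0114]
[0.0292, -0.043, 0.0099]
[0.0269, -0.0448, 0.0083]
[0.0245, -0.0464, 0.0067]
[0.022, -0.0478, 0.0051]
[0.0194, -0.0491, 0.0035]
[0.0168, -0.0501, 0.0019]
```

>>> jog_arm(deltas=[{"gripper": 1,"translation": [0.0353,-0.0367,0.0142],"dr": [0.0191,0.0051,-0.0343]},{"gripper": 1,"translation": [0.0334,-0.0389,0.0128],"dr": [0.0191,0.0051,-0.0343]},{"gripper": 1,"translation": [0.0314,-0.041,0.0114],"dr": [0.0191,0.0051,-0.0343]},{"gripper": 1,"translation": [0.0292,-0.043,0.0099],"dr": [0.0191,0.0051,-0.0343]},{"gripper": 1,"translation": [0.0269,-0.0448,0.0083],"dr": [0.0191,0.0051,-0.0343]},{"gripper": 1,"translation": [0.0245,-0.0464,0.0067],"dr": [0.0191,0.0051,-0.0343]},{"gripper": 1,"translation": [0.022,-0.0478,0.0051],"dr": [0.0191,0.0051,-0.0343]},{"gripper": 1,"translation": [0.0194,-0.0491,0.0035],"dr": [0.0191,0.0051,-0.0343]},{"gripper": 1,"translation": [0.0168,-0.0501,0.0019],"dr": [0.0191,0.0051,-0.0343]},{"gripper": 1,"translation": [0,0,0],"dr": [0,0,0]}])

```text
clock: 7.67
eef_pos: [641.2, 28.5, 246.0]
tcp_rot: [-2.618, -0.021, -1.278]
contact_force: [-5.2, 1.4, 6.8]
opening: 0.29
```

```bash
python3 -c "
from h import *
im=hub();st();fine('top',im);cv2.imwrite('pics/t6.png',im)
cv2.imwrite('pics/t6c.png',cv2.resize(im[120:220,205:325],None,fx=5,fy=5,interpolation=2))
arc(.04,0,1)"
```

```text
hub 2.611 23.1 171
red stripe [2.70000e-02 1.11653e+02] 18
[-0.03  0.2   1.97  0.31  0.48  1.  ] [641.1  28.8 246. ] 0.288 [ 3.8000e-02  8.5940e+01  3.5992e+01 -4.0000e-02] F [-5.6  1.1  6.9] Ft 2.5
top centroid dir 0.64 rad 9.0 axis 1.469 8957 maxr 35.9339672176619
dr/row [ 0.0123  0.0033 -0.0221]
[0.0093, -0.0327, 0.0003]
```

View pics/t6c.png

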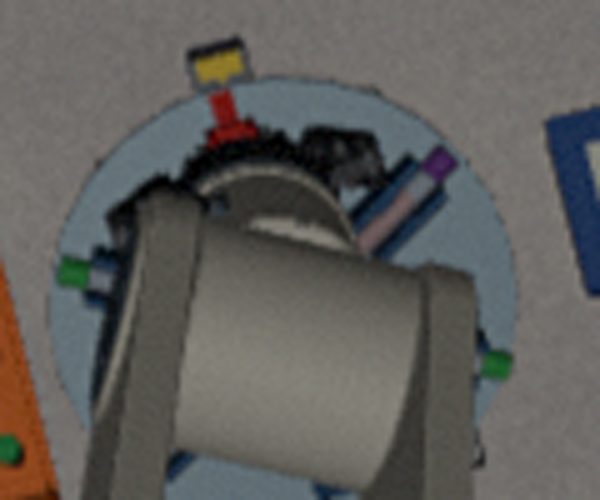

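The crop shows the red stripe at (225,105), just left of the yellow mark's line (220,68), and the arm hides the hub. I'll make the last small turn, then open and retreat along n.

>>> jog_arm(deltas=[{"gripper": 1,"translation": [0.0063,-0.022,0],"dr": [0.0083,0.0022,-0.015]},{"gripper": 1,"translation": [0,0,0],"dr": [0,0,0]},{"gripper": 1,"translation": [0,0,0],"dr": [0,0,0]}])

```text
clock: 7.97
eef_pos: [641.7, 26.8, 246.0]
tcp_rot: [-2.617, -0.01, -1.298]
contact_force: [-5.9, 0.3, 6.2]
opening: 0.29
```

```bash
python3 -c "
from h import *
hub();st()"
```

```text
hub 2.594 22.0 192
red stripe [7.00000e-03 1.11579e+02] 18
[-0.03  0.2   1.97  0.31  0.48  1.02] [641.7  26.8 246. ] 0.294 [ 1.3000e-02  8.5896e+01  3.6011e+01 -1.5000e-02] F [-6.6  0.2  6.8] Ft 1.9
```

>>> jog_arm(deltas=[{"gripper": -0.3,"translation": [0,0,0],"dr": [0,0,0]},{"gripper": -0.3,"translation": [0,0,0],"dr": [0,0,0]},{"gripper": -0.3,"translation": [0,0,0],"dr": [0,0,0]},{"gripper": -0.3,"translation": [0,0,0],"dr": [0,0,0]},{"gripper": -0.3,"translation": [-0.048,-0.013,0.087],"dr": [0,0,0]},{"gripper": -0.3,"translation": [-0.097,-0.026,0.173],"dr": [0,0,0]},{"gripper": -0.3,"translation": [-0.097,-0.026,0.173],"dr": [0,0,0]},{"gripper": -0.3,"translation": [-0.097,-0.026,0.173],"dr": [0,0,0]},{"gripper": -0.3,"translation": [-0.097,-0.026,0.173],"dr": [0,0,0]},{"gripper": -0.3,"translation": [-0.097,-0.026,0.173],"dr": [0,0,0]},{"gripper": -0.3,"translation": [-0.097,-0.026,0.173],"dr": [0,0,0]},{"gripper": -0.3,"translation": [0,0,0],"dr": [0,0,0]}])

```text
clock: 9.02
eef_pos: [579.1, 9.3, 362.5]
tcp_rot: [-2.612, -0.012, -1.298]
contact_force: [1.0, -1.0, 0.2]
opening: 0.654
```

>>> jog_arm(deltas=[{"gripper": -0.3,"translation": [-0.1,-0.3,0],"dr": [0,0,0]},{"gripper": -0.3,"translation": [-0.1,-0.3,0],"dr": [0,0,0]},{"gripper": -0.3,"translation": [-0.1,-0.3,0],"dr": [0,0,0]},{"gripper": -0.3,"translation": [-0.1,-0.3,0],"dr": [0,0,0]},{"gripper": -0.3,"translation": [-0.1,-0.3,0],"dr": [0,0,0]},{"gripper": -0.3,"translation": [-0.1,-0.3,0],"dr": [0,0,0]},{"gripper": -0.3,"translation": [-0.1,-0.3,0],"dr": [0,0,0]},{"gripper": -0.3,"translation": [-0.1,-0.3,0],"dr": [0,0,0]},{"gripper": -0.3,"translation": [-0.1,-0.3,0],"dr": [0,0,0]},{"gripper": -0.3,"translation": [-0.1,-0.3,0],"dr": [0,0,0]},{"gripper": -0.3,"translation": [0,0,0],"dr": [0,0,0]}])

```text
clock: 9.93
eef_pos: [477.9, -294.8, 357.6]
tcp_rot: [-2.618, -0.012, -1.301]
contact_force: [-0.8, 0.3, 0.9]
opening: 0.648
```

```bash
python3 -c "
from h import *
im=hub();st();fine('top',im)
cv2.imwrite('pics/t7.png',im);cv2.imwrite('pics/t7c.png',cv2.resize(im[110:240,165:325],None,fx=4.5,fy=4.5,interpolation=2))"
```

```text
hub -0.009 21.8 34
red stripe [7.00000e-03 1.11579e+02] 18
[-0.8   0.04  1.89  0.54  1.    0.25] [ 478.3 -292.8  357.4] 0.648 [-1.81700e+00  2.73549e+02  2.52621e+02 -1.20000e-02] F [0.5 0.4 0.3] Ft 0.6
top centroid dir -0.006 rad 21.4 axis -0.01 1295 maxr 35.014282800023196
```

View pics/t7c.png

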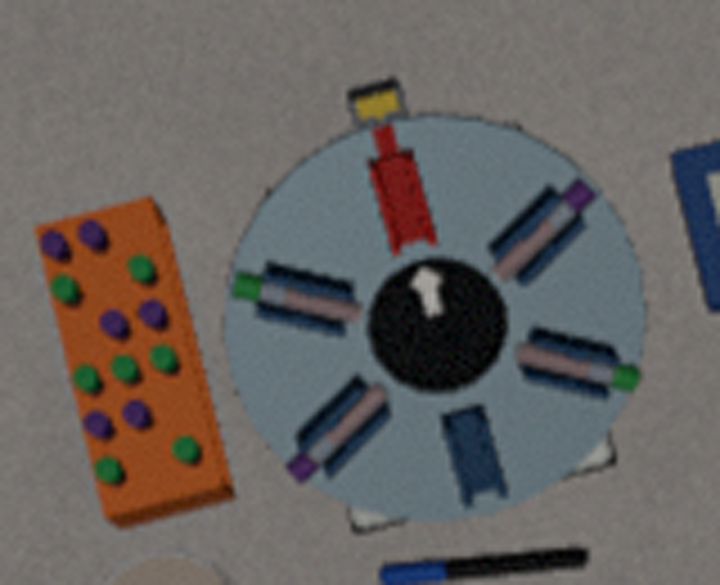

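The crop shows the yellow mark (378,103), red stripe (386,140), red cradle (403,200) and pointer (428,270 to 434,312) all on one line through the hub centre (438,322). The rack and marker have not moved, and the arm is clear. I'm handing the job in.

```bash
python3 -c "
from rig import r
print(r.sign_off())"
```

```text
the job is handed in; nothing more can be done
None
```

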